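# Turn the spice carousel to bring the yellow-capped jar to the front

### The arm

A 7-joint arm with a two-finger parallel gripper is mounted at the origin on a cart in front of the work surface, level with it; the furniture and walls round the work are solid. World frame = base frame: x ahead of the robot, y to its left, z up, the work surface at z = 0. Lengths are in m, angles in rad, forces in N, time in s.
With the tool pointing down it reaches from about 0.4 to 0.85 m from the base axis. Payload 4.5 kg.
Tool frame: the origin (TCP) lies at the centre of the arm's flange, where the gripper is bolted on; the fingertips stand 166 mm ahead of it and the grasp point (between the pads) lies 147 mm ahead of it (r.grip_depth is the distance from the TCP to the grasp point, in m); z points along the fingers, y is the line along which they close (so a half turn about z gives the same grasp; the last joint's range is limited). The gripper opens to 88 mm and grips with 3 to 60 N. Pads are 18 mm wide; open, the fingers measure 123 mm over their backs; the gripper's body (75 mm by 187 mm) begins 45 mm behind the grasp point.
Start: joints at [1.253, 0.689, -0.195, 1.565, 0.157, 0.902, -0.215], TCP at [0.215, -0.587, 0.405] pointing down, gripper open.
Joint ranges: [-3.01, 3.01], [-0.46, 2.08], [-1.47, 1.51], [0.13, 2.56], [-1, 4.14], [0.04, 2.09], [-2.66, 2.66]. Speed limits (rad/s): [2.57, 2.57, 3.14, 3.14, 3.14, 3.14, 3.14].

### API

Orientations are given as a unit quaternion [x, y, z, w].
In Python, from plant import status, cams, r, finder gives the robot as it stands.
- The arm moves only by the tool play_rows, never from a script. Its argument "rows" is a list of rows, each a list of 7 numbers: the opening in per cent of the stroke, from 0 (shut) to 100 (fully open), then the shift along the tool's x, y, z in m, then the turn, a rotation vector about the tool's x, y, z in degrees. A call has 1 to 8 rows; each row shifts and turns the commanded pose from where the row before left it, along the tool's axes as they then stand; what a row does not reach is not made up. A row lasts 1/8 s, in which the tool goes at most 62.5 mm and 10.7 degrees, less where a joint would pass 70% of its speed; a pose out of reach is approached as far as the arm can. A call with a gripper value outside its range is refused whole. The fingers move at their own pace and stop on an object; "grip_force" is the grip in N (left out, the last holds). Time passes only in rows, so rows that do not move let the fingers close. It gives the time, the measured TCP pose, the force, the opening and the grip force at its end, in the units of the state.
- status.get_state(): the state, without advancing time (a new reading comes with each control period).
- cams.snapshot(name): name is "side" or "top"; returns the picture (420x560x3 uint8, red, green, blue); there is no depth.
- cams.camera_params(name): a dict with "vfov" (degrees; the focal length in pixels is half the picture's height over the tangent of half this angle, whatever the lens; pixels are square), "cx", "cy" (the principal point, pixels), "distortion" ([k1, k2, p1, p2, k3] as OpenCV has them; the pictures are not rectified), "R" (3x3) and "t" (3): a world point X has camera coordinates R X + t. Camera axes: x right, y down, z forward; pixel columns grow to the right and rows downward; lengths in m; the calibration is good to about 2 mm. A picture is of the moment at which its call begins. camera_params takes no time and is no camera call.
- r.finish_job(): hands the job in; it is judged then, once.
Trained networks look in the newest picture that a camera, given by its name, has taken for a name from the list of things; names that differ only in an ending like _2 or _b are one class to them, and where a whole thing is asked for, a point or a joint stands for the part that bears it (a point fixed in the world has none). Each returns a list of dicts, best first, with "score" (0 to 1); they miss things now and then, are a little off and sometimes report something else, mostly with a low value. They report only what shows in the picture. A call takes as long as a camera call. They do not tell look-alikes from the thing itself.
- finder.spot_in(camera, label): "at" ([x, y, z] in m, in the coordinates of the camera as it stood for that picture, good to about 4 mm: the middle of the surface that is visible of it).
- finder.regions_of(camera, label): "mask" (420x560 bool, what is visible of it).
The state is a dict: "clock": time; "q": joint angles; "qd": joint speeds; "joint_torque": joint torques, N m; "tool_pos": TCP position; "eef_rot": TCP orientation; "contact_force": force on the tool from outside, world axes, zero at the start; "moment": the same for the moment, N m; "opening": opening from 0.0 (shut) to 1.0 (fully open); "finger_force": force on a finger pad.
Only numpy, scipy, OpenCV 4.12 (cv2) and the standard library are available. Lean on these libraries where they do the work, as an engineer would, in place of code of your own. Each camera call takes 0.05 s, during which the arm holds its last target. There are 200 camera calls.

### The job

Push the spice carousel round with your fingertips, at its rim or the finger posts on it, until the jar with the yellow cap stands at the front, in line with the red arrow on the carousel's foot, then take your hand away. Turn it gently, do not touch or lift any of the jars or the salt shaker on it, and leave everything else on the worktop where it is.

Things in the scene. Friction and masses are not known exactly. Their poses are not given: they have to be found in the camera images.
- carousel_foot: the fixed white foot of the spice carousel (does not move in a run; its place and yaw differ from run to run). Origin on the worktop under the turntable's axis; z up. Its front is its own -x direction, roughly towards the robot: there a white tongue, 50 mm wide and 8 mm high, reaches out from under the turntable to 205 mm from the axis and carries a red arrow head that points inwards to the axis.
- turntable: round wooden turntable, 310 mm across. Origin on its vertical axis at the deck's underside, 20 mm above the worktop; z up, x and y turn with it. Turns both ways without a stop; stays where left (1 to 2 N at the rim turns it, it hardly coasts). Its rim carries 6 posts, see rim_post; its deck 6 loose containers, every 60 degrees from its own x, in any order: which stands where differs from run to run.
- rim_post (a point): centre of the wooden ball on one of the six finger posts, 84 mm above the worktop. The posts are steel rods, 12 mm across, with a 16 mm dark ball, tops 92 mm above the worktop, upright on the rim 143 mm from the axis, at 30, 90, 150, 210, 270, 330 degrees from the turntable's own x (this one at 210). Push one sideways along the rim, fingertip 45 to 70 mm above the worktop.
- deck_centre (a point): centre of the deck's top face (thin black rubber mat), 35 mm above the worktop. A steel stub, 26 mm across and 30 mm tall, stands here. The containers stand on a circle of 62 mm radius about it, mid-way between the posts, each loose in a clear cup 58 mm across and 30 mm tall; their tops are up to 141 mm above the worktop.
- yellow_jar: the spice jar with the yellow (mustard) cap, the one to bring to the front; 45 mm across, 100 mm tall; origin at the centre of its underside, 62 mm from the turntable's axis
- red_jar_1: red-capped glass spice jar, 45 mm across, 106 mm tall, standing on the turntable; origin at the centre of its underside
- red_jar_2: red-capped glass spice jar, 45 mm across, 106 mm tall, standing on the turntable; origin at the centre of its underside
- red_jar_3: red-capped glass spice jar, 45 mm across, 106 mm tall, standing on the turntable; origin at the centre of its underside
- red_jar_4: red-capped glass spice jar, 45 mm across, 106 mm tall, standing on the turntable; origin at the centre of its underside
- salt_shaker: glass salt shaker with a grey domed cap, 44 mm across, 90 mm tall, standing on the turntable; origin at the centre of its underside
- mug: white mug with a green band, 83 mm across without its handle, 94 mm tall, a bystander on the worktop to the right; origin at the centre of its underside
- match_box: red matchbox, 36x53x15 mm, lying on the worktop to the right; a bystander; origin at the centre of its underside
- dropper_bottle: small brown dropper bottle, 33 mm across, 102 mm tall, on the right; a bystander; origin at the centre of its underside
- yogurt_tub: yogurt tub, 72 mm across, 71 mm tall, at the front on the left; a bystander; origin at the centre of its underside
- peg: wooden clothes peg, 15x72x12 mm, lying at the front on the right; a bystander; origin at the centre of its underside
- blister: silver tablet blister, 42x95x5 mm, lying on the worktop to the right; a bystander; origin at the centre of its underside
Things that resemble listed ones, but are neither listed nor needed, are in the scene too. What is shaped like the red_jar_2 but turquoise is not meant.

How it is judged:
By the outcome, as a careful person would: the job done as asked, in the order asked, and still so for the second after the job is handed in, with the robot touching nothing.
It also fails if it takes over 58 s, if anything falls off the work surface, if the arm or the gripper's body presses on something with over 40 N, if the wrist force passes 120 N, or if a joint passes its speed limit or range.

## Working session

There is one attempt and no reset: what is moved stays moved. The work goes in short steps, Python scripts to look and compute and a tool call to move; the robot and the scene stay as the last step left them, time stands still between calls to the robot, and variables do not carry over. Pictures are saved under pics/ and viewed, at most 10 in all, crops included, and the job is handed in when it is done.

Besides the shell and the picture viewer there is one more tool, called after "Call:" by a JSON object that holds its "name" and its "arguments", one argument or row to a line. play_rows: Moves the arm, as the interface text tells. Its arguments: {"type":"object","properties":{"rows":{"type":"array","items":{"type":"array","items":{"type":"number"}}},"grip_force":{"type":"number"}},"required":["rows"]}

```bash
mkdir -p pics
cat > h.py <<'E'
import numpy as np, cv2
from plant import status, cams, r, finder
def K(n):
    p=cams.camera_params(n); f=210/np.tan(np.radians(p["vfov"])/2)
    return np.array([[f,0,p["cx"]],[0,f,p["cy"]],[0,0,1]]),np.array(p["distortion"],float),np.array(p["R"]),np.array(p["t"])
def world(n,c):
    _,_,R,t=K(n); return R.T@(np.array(c)-t)
def proj(n,X):
    k,d,R,t=K(n); return cv2.projectPoints(np.array(X,float).reshape(-1,1,3),cv2.Rodrigues(R)[0],t,k,d)[0].reshape(-1,2)
def pix(n,uv,z):
    k,d,R,t=K(n); u=cv2.undistortPoints(np.array(uv,float).reshape(-1,1,2),k,d).reshape(-1,2)
    v=np.c_[u,np.ones(len(u))]@R; o=-R.T@t
    return o+v*((z-o[2])/v[:,2])[:,None]
def snap(n,f):
    im=cams.snapshot(n); cv2.imwrite("pics/"+f,im[:,:,::-1]); return im
E
python3 - <<'E'
from h import *
np.set_printoptions(precision=3,suppress=True)
for n in("top","side"):
    snap(n,n+"0.png"); 
    for l in ("yellow_jar","carousel_foot","turntable","rim_post","deck_centre","yogurt_tub","peg","mug"):
        print(n,l,[(round(d["score"],2),world(n,d["at"]),proj(n,world(n,d["at"]))[0].round()) for d in finder.spot_in(n,l)[:7]])
print(status.get_state())
E
```

```text
top yellow_jar [(0.8, array([ 0.575, -0.081,  0.134]), array([260., 191.]))]
top carousel_foot [(0.6, array([ 0.451, -0.061,  0.009]), array([258., 231.]))]
top turntable [(0.7, array([ 0.617, -0.043,  0.036]), array([250., 181.]))]
top rim_post [(0.64, array([ 0.616, -0.041,  0.036]), array([250., 182.])), (0.41, array([ 0.624, -0.101,  0.145]), array([265., 174.]))]
top deck_centre [(0.96, array([ 0.616, -0.045,  0.038]), array([251., 182.]))]
top yogurt_tub [(0.81, array([0.397, 0.185, 0.069]), array([181., 249.]))]
top peg [(0.64, array([ 0.359, -0.389,  0.013]), array([355., 256.]))]
top mug [(0.93, array([ 0.608, -0.534,  0.036]), array([397., 181.])), (0.72, array([ 0.614, -0.041,  0.037]), array([250., 182.]))]
side yellow_jar [(0.96, array([ 0.564, -0.089,  0.108]), array([251., 179.])), (0.62, array([ 0.63 , -0.426,  0.05 ]), array([380., 200.]))]
side carousel_foot [(0.81, array([ 0.45 , -0.068,  0.006]), array([232., 235.]))]
side turntable [(0.85, array([ 0.556, -0.082,  0.033]), array([249., 201.]))]
side rim_post [(0.6, array([ 0.552, -0.078,  0.035]), array([247., 201
[... 153 characters left out ...]
 array([351., 289.])), (0.27, array([ 0.482, -0.454,  0.016]), array([384., 251.]))]
side mug [(0.79, array([ 0.583, -0.527,  0.057]), array([420., 217.])), (0.38, array([ 0.553, -0.083,  0.033]), array([249., 202.]))]
{'clock': 0.9, 'q': array([ 1.253,  0.689, -0.195,  1.565,  0.157,  0.902, -0.215]), 'qd': array([-0.   ,  0.   , -0.003, -0.001, -0.001, -0.001,  0.   ]), 'joint_torque': array([  0.   , -52.749,  -1.267, -15.375,  -0.052,  -0.001,  -0.   ]), 'tool_pos': array([ 0.215, -0.587,  0.405]), 'eef_rot': array([0.985, 0.175, 0.   , 0.   ]), 'contact_force': array([-0.145,  0.334,  0.233]), 'moment': array([ 0.043, -0.056, -0.018]), 'finger_force': 0.0, 'opening': 0.9945244840537059}
```

View pics/top0.png

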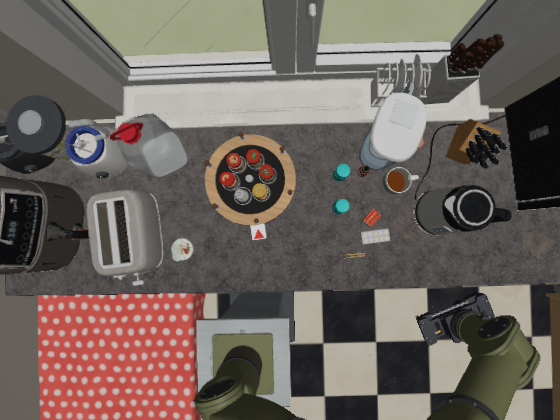

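View pics/side0.png

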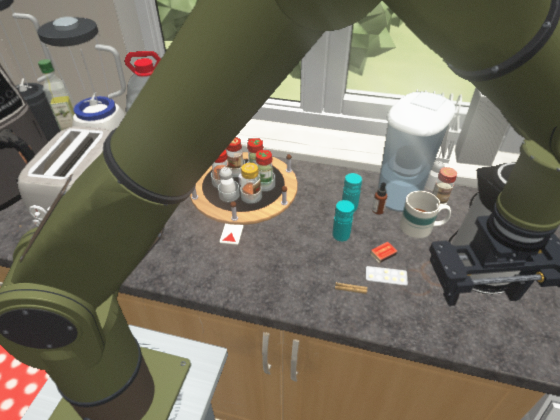

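The top picture shows the carousel at about (250,180), the yellow cap at (260,191) and the arrow at (258,231). The only yellow-capped jar is at (260,191); the turquoise jars at (343,172) and (342,206) are look-alikes and not needed. Next I'll measure precisely and confirm in a crop.

Run:
```python
from h import *
from scipy.optimize import least_squares
np.set_printoptions(precision=4,suppress=True)
im=cams.snapshot("top"); n="top"
hsv=cv2.cvtColor(im,cv2.COLOR_RGB2HSV).astype(int)
m=finder.regions_of(n,"turntable")[0]["mask"].astype(np.uint8)
c=max(cv2.findContours(m,0,1)[0],key=cv2.contourArea); h=cv2.convexHull(c).reshape(-1,2)
P=pix(n,h,0.035)[:,:2]
s=least_squares(lambda p:np.hypot(*(P-p[:2]).T)-p[2],[.617,-.043,.155],loss="soft_l1",f_scale=.002); ax=s.x[:2]; print("circle",s.x)
yy,xx=np.mgrid[:420,:560]
def cen(mask,z): return pix(n,[[xx[mask].mean(),yy[mask].mean()]],z)[0]
ym=(abs(xx-260)<12)&(abs(yy-191)<12)&(hsv[...,0]>18)&(hsv[...,0]<32)&(hsv[...,1]>130)&(hsv[...,2]>110)
yj=cen(ym,.133); print("yellow",ym.sum(),yj,"r",np.hypot(*(yj[:2]-ax)))
box=(abs(xx-258)<16)&(abs(yy-231)<14)
wm=box&(hsv[...,2]>170)&(hsv[...,1]<60); rm=box&((hsv[...,0]<10)|(hsv[...,0]>170))&(hsv[...,1]>120)&(hsv[...,2]>90)
for k,q in(("white+red",wm|rm),("red",rm)):
    a=cen(q,.008); v=a[:2]-ax; print(k,q.sum(),a,"ang",np.degrees(np.arctan2(v[1],v[0])),np.hypot(*v))
v=yj[:2]-ax; ya=np.degrees(np.arctan2(v[1],v[0])); print("yellow ang",ya)
for i in range(6):
    a=np.radians(ya+30+60*i); X=[*(ax+.143*np.array([np.cos(a),np.sin(a)])),.084]; print("post",i,ya+30+60*i,np.array(X),proj(n,X)[0])
for l in("yellow_jar",): print(world(n,finder.spot_in(n,l)[0]["at"]))
cr=cv2.resize(im[125:245,195:345],None,fx=5,fy=5,interpolation=cv2.INTER_CUBIC); cv2.imwrite("pics/crop.png",cr[:,:,::-1])
```

```text
circle [ 0.6272 -0.0397  0.1545]
yellow 123 [ 0.5772 -0.0803  0.133 ] r 0.06433148041208961
white+red 195 [ 0.4497 -0.0625  0.008 ] ang -172.7015793965437 0.1789770057675898
red 42 [ 0.4374 -0.0642  0.008 ] ang -172.66204966548446 0.1913809668596564
yellow ang -140.9379062806976
post 0 -110.9379062806976 [ 0.5761 -0.1733  0.084 ] [289.3229 191.2614]
post 1 -50.937906280697604 [ 0.7173 -0.1508  0.084 ] [281.2808 148.1383]
post 2 9.062093719302396 [ 0.7684 -0.0172  0.084 ] [239.978  133.8269]
post 3 69.0620937193024 [0.6783 0.0938 0.084 ] [206.5073 162.2075]
post 4 129.0620937193024 [0.5371 0.0713 0.084 ] [214.0662 205.2973]
post 5 189.0620937193024 [ 0.486  -0.0623  0.084 ] [255.578  220.0426]
[ 0.5759 -0.0809  0.1351]
```

View pics/crop.png

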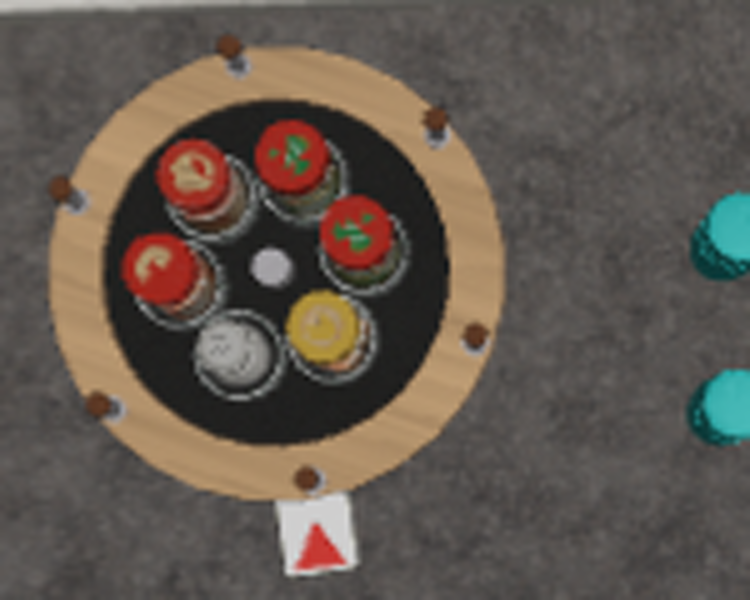

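The crop shows the mustard-yellow cap at crop (323,327), the arrow at (318,547), and the ball positions within 1 px of my prediction. The yellow jar is at −141° and the foot front at −172.7°, so the carousel has to turn about 32° clockwise. I'll straddle the front post (189°) with part-open fingers and carry it round.

Call:
{"name": "play_rows", "arguments": {
  "rows": [
    [45, 0, 0, 0, 0, 0, 9],
    [45, 0, 0, 0, 0, 0, 9],
    [45, 0, 0, 0, 0, 0, 9],
    [45, 0.017, -0.046, 0, 0, 0, 0],
    [45, 0.017, -0.046, 0, 0, 0, 0],
    [45, 0.017, -0.046, 0, 0, 0, 0],
    [45, 0.017, -0.046, 0, 0, 0, 0],
    [45, 0.017, -0.046, 0, 0, 0, 0]
  ]
}}

```text
clock: 2.05
tool_pos: [0.3279, -0.3671, 0.405]
eef_rot: [0.998, -0.06, 0.0, 0.0]
contact_force: [1.3, 0.1, 0.2]
opening: 0.452
finger_force: 0.0
```

Call:
{"name": "play_rows", "arguments": {
  "rows": [
    [45, 0.017, -0.046, 0, 0, 0, 0],
    [45, 0.017, -0.046, 0, 0, 0, 0],
    [45, 0.017, -0.046, 0, 0, 0, 0],
    [45, 0.017, -0.046, 0, 0, 0, 0],
    [45, 0.017, -0.046, 0, 0, 0, 0],
    [45, 0.017, -0.046, 0, 0, 0, 0],
    [45, 0.017, -0.046, 0, 0, 0, 0],
    [45, 0, 0, 0, 0, 0, 0]
  ]
}}

```text
clock: 3.05
tool_pos: [0.4855, -0.0586, 0.4048]
eef_rot: [0.998, -0.056, 0.001, -0.001]
contact_force: [-1.6, -0.3, 1.2]
opening: 0.452
finger_force: 0.0
```

Call:
{"name": "play_rows", "arguments": {
  "rows": [
    [45, -0.002, 0.004, 0.03, 0, 0, 0],
    [45, 0, 0, 0.03, 0, 0, 0],
    [45, 0, 0, 0.03, 0, 0, 0],
    [45, 0, 0, 0.025, 0, 0, 0],
    [45, 0, 0, 0, 0, 0, 0]
  ]
}}

```text
clock: 3.68
tool_pos: [0.4804, -0.0675, 0.2886]
eef_rot: [0.998, -0.06, -0.002, 0.0]
contact_force: [-0.2, 0.6, 0.3]
opening: 0.451
finger_force: 0.0
```

Run:
```python
from h import *
a=snap("side","s1.png"); b=snap("top","t1.png")
f=lambda i,x,y:cv2.resize(i[y:y+130,x:x+130],(400,400),interpolation=cv2.INTER_CUBIC)
cv2.imwrite("pics/c1.png",np.hstack([f(a,170,125),f(b,190,120)])[:,:,::-1])
```

```text
(no output)
```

View pics/c1.png

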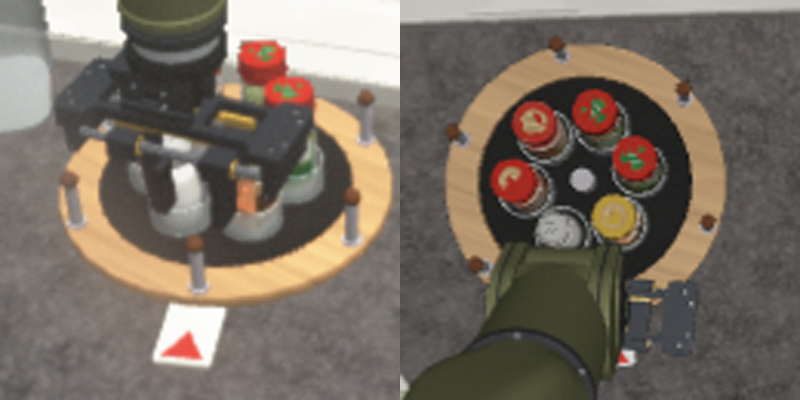

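The side crop shows the fingertips either side of the front post (ball at 195,245), above it. I'll trim 4 mm and go down.

Call:
{"name": "play_rows", "arguments": {
  "rows": [
    [45, 0.002, -0.004, 0.01, 0, 0, 0],
    [45, 0, 0, 0.015, 0, 0, 0],
    [45, 0, 0, 0.015, 0, 0, 0],
    [45, 0, 0, 0.015, 0, 0, 0],
    [45, 0, 0, 0.012, 0, 0, 0],
    [45, 0, 0, 0, 0, 0, 0]
  ]
}}

```text
clock: 4.53
tool_pos: [0.4833, -0.063, 0.2216]
eef_rot: [0.998, -0.06, -0.001, 0.0]
contact_force: [-0.8, -0.2, 0.6]
opening: 0.448
finger_force: 0.0
```

Call:
{"name": "play_rows", "arguments": {
  "rows": [
    [45, 0, -0.005, 0, 0, 0, 0],
    [45, 0, -0.005, 0, 0, 0, 0],
    [45, 0, -0.004, 0, 0, 0, 0],
    [45, -0.001, -0.005, 0, 0, 0, 0],
    [45, -0.001, -0.005, 0, 0, 0, 0],
    [45, -0.001, -0.005, 0, 0, 0, 0],
    [45, -0.001, -0.005, 0, 0, 0, 0],
    [45, -0.001, -0.005, 0, 0, 0, 0]
  ]
}}

```text
clock: 5.52
tool_pos: [0.4833, -0.0233, 0.2227]
eef_rot: [0.998, -0.06, -0.0, 0.0]
contact_force: [-1.6, -1.3, 1.3]
opening: 0.452
finger_force: 0.7
```

Call:
{"name": "play_rows", "arguments": {
  "rows": [
    [45, 0, -0.005, 0, 0, 0, 0],
    [45, 0, -0.005, 0, 0, 0, 0],
    [45, 0, -0.005, 0, 0, 0, 0],
    [45, 0.001, -0.005, 0, 0, 0, 0],
    [45, 0.001, -0.005, 0, 0, 0, 0],
    [45, 0.001, -0.005, 0, 0, 0, 0],
    [45, 0.001, -0.005, 0, 0, 0, 0],
    [45, 0, 0, 0, 0, 0, 0]
  ]
}}

```text
clock: 6.52
tool_pos: [0.4921, 0.0115, 0.2228]
eef_rot: [0.998, -0.059, 0.001, -0.0]
contact_force: [0.2, -0.6, -0.4]
opening: 0.452
finger_force: 0.0
```

Run:
```python
from h import *
a=snap("side","s2.png"); b=snap("top","t2.png")
f=lambda i,x,y:cv2.resize(i[y:y+130,x:x+130],(400,400),interpolation=cv2.INTER_CUBIC)
cv2.imwrite("pics/c2.png",np.hstack([f(a,170,125),f(b,190,120)])[:,:,::-1])
```

```text
(no output)
```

View pics/c2.png

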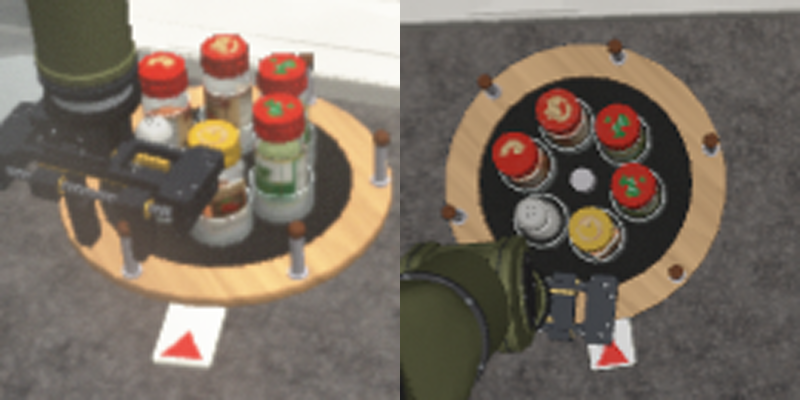

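The carousel is turning with the post, with the yellow cap now at crop (597,225). I'll measure the remaining angle.

```bash
cat >> h.py <<'E'
def angles(f):
    im=cv2.imread("pics/"+f)[:,:,::-1]; hsv=cv2.cvtColor(np.ascontiguousarray(im),cv2.COLOR_RGB2HSV).astype(int); yy,xx=np.mgrid[:420,:560]; ax=np.array([.6272,-.0397])
    m=(xx>225)&(xx<285)&(yy>170)&(yy<215)&(hsv[...,0]>18)&(hsv[...,0]<32)&(hsv[...,1]>130)&(hsv[...,2]>110)
    n,l,s,c=cv2.connectedComponentsWithStats(m.astype(np.uint8)); i=1+s[1:,4].argmax()
    p=pix("top",[c[i]],.133)[0,:2]-ax; print("yellow",s[i,4],p+ax,np.hypot(*p),np.degrees(np.arctan2(p[1],p[0])))
    W=pix("top",np.c_[xx.ravel(),yy.ravel()],.084)[:,:2]-ax; R=np.hypot(*W.T)
    b=((abs(R-.143)<.012).reshape(420,560)&(hsv[...,2]<105)&(hsv[...,1]>95)&((hsv[...,0]<14)|(hsv[...,0]>172))).astype(np.uint8)
    n,l,s,c=cv2.connectedComponentsWithStats(b)
    for j in range(1,n):
        if s[j,4]>=8:
            p=pix("top",[c[j]],.084)[0,:2]-ax; a=np.degrees(np.arctan2(p[1],p[0])); print("ball",s[j,4],p+ax,np.hypot(*p).round(4),a.round(1),"mod60",(a%60).round(1))
E
python3 -c "
from h import *
angles('top0.png');angles('t2.png')"
```

```text
yellow 123 [ 0.57743156 -0.08034866] 0.064258938499501 -140.75956653833404
ball 16 [ 0.76861126 -0.01850898] 0.143 8.5 mod60 8.5
ball 15 [ 0.71640753 -0.15177899] 0.1432 -51.5 mod60 8.5
ball 15 [0.67852484 0.09373962] 0.143 69.0 mod60 9.0
ball 13 [ 0.57490914 -0.17420094] 0.1443 -111.2 mod60 8.8
ball 16 [0.53641738 0.07153149] 0.1436 129.2 mod60 9.2
ball 13 [ 0.48486236 -0.06234916] 0.1441 -171.0 mod60 9.0
yellow 128 [ 0.56514934 -0.05591377] 0.06413400892358935 -165.35609942113064
ball 15 [ 0.76391257 -0.08058005] 0.1427 -16.6 mod60 43.4
ball 15 [0.73054845 0.05867514] 0.1427 43.6 mod60 43.6
ball 14 [ 0.66037735 -0.1792457 ] 0.1434 -76.6 mod60 43.4
ball 14 [0.59242763 0.09906673] 0.1431 104.1 mod60 44.1
ball 13 [ 0.52307908 -0.13965955] 0.1443 -136.2 mod60 43.8
```

Call:
{"name": "play_rows", "arguments": {
  "rows": [
    [45, 0.001, -0.004, 0, 0, 0, 0],
    [45, 0.001, -0.004, 0, 0, 0, 0],
    [45, 0.001, -0.003, 0, 0, 0, 0],
    [45, 0.001, -0.003, 0, 0, 0, 0],
    [45, 0, 0, 0, 0, 0, 0]
  ]
}}

```text
clock: 7.25
tool_pos: [0.4975, 0.0246, 0.2227]
eef_rot: [0.998, -0.059, 0.0, -0.0]
contact_force: [-0.2, -0.6, -0.0]
opening: 0.451
finger_force: 0.0
```

```bash
python3 -c "
from h import *
snap('top','t3.png');angles('t3.png')"
```

```text
yellow 125 [ 0.56352976 -0.05074311] 0.06462081440765376 -170.16037359735245
ball 16 [ 0.76036245 -0.09306373] 0.1435 -21.8 mod60 38.2
ball 13 [0.73834521 0.04821737] 0.1417 38.3 mod60 38.3
ball 13 [ 0.64693994 -0.1817645 ] 0.1434 -82.1 mod60 37.9
ball 13 [0.60592547 0.10181278] 0.1431 98.5 mod60 38.5
ball 13 [ 0.51465148 -0.12953549] 0.144 -141.4 mod60 38.6
```

Call:
{"name": "play_rows", "arguments": {
  "rows": [
    [45, 0.0005, -0.002, 0, 0, 0, 0],
    [45, 0.0005, -0.002, 0, 0, 0, 0],
    [45, 0, 0, 0, 0, 0, 0],
    [45, 0, 0.005, 0, 0, 0, 0],
    [45, 0, 0.008, 0, 0, 0, 0],
    [45, 0, 0, 0, 0, 0, 0]
  ]
}}

```text
clock: 8.05
tool_pos: [0.4969, 0.0138, 0.2227]
eef_rot: [0.998, -0.061, -0.0, 0.0]
contact_force: [-1.2, -0.4, 0.4]
opening: 0.45
finger_force: 0.0
```

```bash
python3 -c "
from h import *
snap('top','t4.png');angles('t4.png')"
```

```text
yellow 126 [ 0.56338453 -0.0494851 ] 0.06456130421919565 -171.2824919100811
ball 14 [ 0.75809912 -0.09685777] 0.1428 -23.6 mod60 36.4
ball 16 [0.74168505 0.04539249] 0.1426 36.6 mod60 36.6
ball 13 [ 0.64366296 -0.18242694] 0.1437 -83.4 mod60 36.6
ball 15 [0.60936593 0.10214824] 0.143 97.2 mod60 37.2
ball 14 [ 0.51187758 -0.12642214] 0.1443 -143.1 mod60 36.9
```

Call:
{"name": "play_rows", "arguments": {
  "rows": [
    [45, 0, 0, -0.015, 0, 0, 0],
    [45, 0, 0, -0.025, 0, 0, 0],
    [45, 0, 0, -0.04, 0, 0, 0],
    [45, 0, 0, -0.05, 0, 0, 0],
    [45, 0, 0, -0.05, 0, 0, 0],
    [45, 0, 0.04, 0, 0, 0, 0],
    [45, 0, 0.045, 0, 0, 0, 0],
    [45, 0, 0.045, 0, 0, 0, 0]
  ]
}}

```text
clock: 9.1
tool_pos: [0.4811, -0.1149, 0.404]
eef_rot: [0.998, -0.059, 0.001, 0.0]
contact_force: [0.4, 0.5, -0.1]
opening: 0.449
finger_force: 0.0
```

Call:
{"name": "play_rows", "arguments": {
  "rows": [
    [45, -0.015, 0.045, 0, 0, 0, 0],
    [45, -0.015, 0.045, 0, 0, 0, 0],
    [45, -0.015, 0.045, 0, 0, 0, 0],
    [45, -0.015, 0.045, 0, 0, 0, 0],
    [45, -0.015, 0.045, 0, 0, 0, 0],
    [45, 0, 0, 0, 0, 0, 0]
  ]
}}

```text
clock: 9.85
tool_pos: [0.3777, -0.3318, 0.4037]
eef_rot: [0.998, -0.064, -0.0, 0.001]
contact_force: [0.3, 0.2, -0.7]
opening: 0.448
finger_force: 0.0
```

Run:
```python
from h import *
b=snap('top','t5.png');angles('t5.png')
n="top";hsv=cv2.cvtColor(b,cv2.COLOR_RGB2HSV).astype(int);yy,xx=np.mgrid[:420,:560]
box=(abs(xx-258)<16)&(abs(yy-231)<14)
q=box&(((hsv[...,2]>170)&(hsv[...,1]<60))|(((hsv[...,0]<10)|(hsv[...,0]>170))&(hsv[...,1]>120)&(hsv[...,2]>90)))
v=pix(n,[[xx[q].mean(),yy[q].mean()]],.008)[0,:2]-[.6272,-.0397]; print("foot",q.sum(),np.degrees(np.arctan2(v[1],v[0])))
print(finder.spot_in(n,"yellow_jar")[:0])
cv2.imwrite("pics/c5.png",cv2.resize(b[110:260,170:370],None,fx=4,fy=4,interpolation=cv2.INTER_CUBIC)[:,:,::-1])
```

```text
yellow 125 [ 0.56321255 -0.04956725] 0.06474377053672342 -171.23369809454618
ball 15 [ 0.75858858 -0.09677525] 0.1432 -23.5 mod60 36.5
ball 16 [0.74168505 0.04539249] 0.1426 36.6 mod60 36.6
ball 13 [ 0.64366296 -0.18242694] 0.1437 -83.4 mod60 36.6
ball 14 [0.60882039 0.1020939 ] 0.143 97.4 mod60 37.4
ball 14 [ 0.51187758 -0.12642214] 0.1443 -143.1 mod60 36.9
ball 15 [0.49495343 0.0155452 ] 0.1433 157.3 mod60 37.3
foot 194 -172.68166152757178
[]
```

View pics/c5.png

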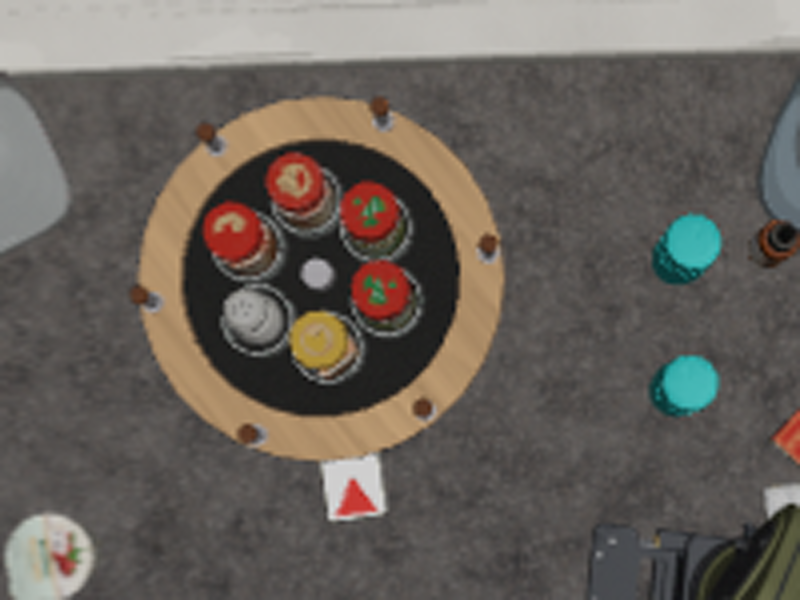

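The picture shows the yellow cap at crop (319,340), leaning with the perspective, with its cup at (328,347) in line with the stub (317,272) and the arrow (354,496). All the jars are upright and the gripper is clear of the carousel. Measured angles are −173.1° for the slot, −171.2° for the jar and −172.7° for the foot.

```bash
python3 -c "
from plant import r
print(r.finish_job())"
```

```text
the job is handed in; nothing more can be done
None
```

The carousel is turned so the yellow-capped jar stands at the front, within about 1.5° of the red arrow; the hand is clear and the job is handed in.

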